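Take a fraction collector back one tube

TASK

The fraction collector has been clicked on one tube too far. With a fingertip tip the ratchet pawl's finger lever right over, so that the pawl stands up off the teeth by itself; push the tube wheel backward (counter-clockwise from above) one notch, so that the blue tube is under the drip spout again; then tip the lever back so that the pawl drops into its notch and locks the wheel. Push gently with shut fingers or the side of a finger only, pinch nothing, and leave the jar and the two bottles where they stand.

Things in the scene. Friction and masses are not known exactly. Their poses are not given: they have to be found in the camera images.
- collector: manual fraction collector, fixed: round white foot 226 mm across carrying the tube wheel (steel rim 212 mm across, grey deck 43 mm above the worktop). Origin on the worktop at the wheel's axis; x points to the drip-arm post at the back (126 mm out, 138 mm high; arm 109 to 141 mm high, from there in to 49 mm from the axis), y left, -y to the pawl, z up
- wheel (a joint): turn of the tube wheel, rad, growing counter-clockwise from above = backward. 12 notches, one = 0.524. Starts near 0; seated one notch back it reads 0.524 +-0.06 (free play). Drag 0.08 N m, stays where left. Pawl down: turns forward only; the vertical tooth face stops it backward. A pawl let down on a ramp slides into the notch as the wheel is pushed on backward
- pawl (a joint): angle of pawl and finger lever, rad: 0 = brass nose down in a notch, lever leaning to the collector's -x, 31 deg off upright; 1.08 = nose up and clear, lever leaning to +x, 31 deg off upright, against a stop. Nose clears the 7 mm teeth above 0.2. Its own weight (90 g, mostly the ball) takes it to one rest or the other; it tips over at about 0.67. Under 1 N at the ball
- pawl_pin (a point): point on the pawl pin's axis in the plane where the finger lever swings: 57 mm above the worktop, at (42, -136) mm in the collector's frame; axis along its y. Lever hub radius 7.5 mm. Bracket at y -110 to -124 mm, 69 mm high; the pawl's nose arm swings at y -95 to -104 mm, up to 90 mm high when raised
- lever_ball (a point): centre of the black ball, 18 mm across, on the end of the finger lever (steel rod 6 mm thick, ball centre 50 mm from the pin). It swings over the pin in the collector's x-z plane, from 26 mm on the pin's -x side to 26 mm on its +x side; 100 mm above the worktop at both rests, 107 mm at the top
- vane (a point): middle of the top edge, 75.5 mm above the worktop, of the finger vane on the robot's side, at 165 deg from the collector's x when wheel = 0. Six upright dark grey vanes, 60 deg apart: 20 mm long radially (72 to 92 mm from the axis), 6 mm thick, 32 mm above the deck. The tubes reach 55 mm above the worktop at 58 mm from the axis. Turns with the wheel
- blue_tube (a point): centre of the mouth of the blue tube, 55 mm above the worktop, 58 mm from the wheel's axis; the other eleven are white. Turns with the wheel.
- spout (a point): tip of the drip spout, 72 mm above the worktop, 58 mm from the wheel's axis, fixed.
- specimen_jar: loose specimen jar with red screw cap, 57 mm across, 62 mm high; origin at the centre of its underside. Bystander.
- stain_bottle: loose dark brown dropper bottle, 38 mm across, 90 mm high; origin at the centre of its underside. Bystander.
- buffer_bottle: loose white dropper bottle with blue cap, 32 mm across, 80 mm high; origin at the centre of its underside. Bystander.

How it is judged:
By the outcome, as a careful person would: the job done as asked, in the order asked, and still so for the second after the job is handed in, with the robot touching nothing.
It also fails if it takes over 54 s, if anything falls off the work surface, if the arm or the gripper's body presses on something with over 40 N, if the wrist force passes 120 N, or if a joint passes its speed limit or range.

ROBOT

A 6-joint arm with a two-finger parallel gripper is mounted at the origin on a cart in front of the work surface, level with it; the furniture and walls round the work are solid. World frame = base frame: x ahead of the robot, y to its left, z up, the work surface at z = 0. Lengths are in m, angles in degrees, forces in N, time in s.
With the tool pointing down it reaches from about 0.35 to 0.875 m from the base axis. Payload 4.2 kg.
Tool frame: the origin (TCP) lies at the very end of the fingers, on their centre line; the grasp point (between the pads) lies 19 mm behind it; z points along the fingers, y is the line along which they close (so a half turn about z gives the same grasp; the last joint's range is limited). The gripper opens to 87 mm and grips with 3 to 60 N. Pads are 19 mm wide; open, the fingers measure 117 mm over their backs; the gripper's body (75 mm by 190 mm) begins 51 mm behind the grasp point.
Start: joints at [-52.85, 22.042, 0.453, 0, -68.411, -14.817], TCP at [0.238, -0.578, 0.223] pointing down, gripper open.
Joint ranges: [-179.83, 179.83], [-69.29, 118.12], [-61.27, 80.66], [-181.25, 117.63], [-171.15, -9.14], [-177.46, 177.46]. Speed limits (degrees/s): [159.86, 159.86, 180, 180, 180, 180].

INTERFACE

Orientations are given as a 3x3 rotation matrix whose columns are the frame's x, y, z axes.
In Python, from station import sense, optics, r gives the robot as it stands. The module is installed in compiled form; this text tells all that it offers.
- The arm moves only by the shell command python3 -m pendant 'ROWS' [OPENING]. ROWS is JSON, a list that holds one entry, the list of rows, each a list of 4 numbers: the shift along the tool's x, y, z normalised to -1 to 1, where 1 is 100 mm, then the turn about the tool's z normalised to -1 to 1, where 1 is 2 rad. A call has 1 to 8 rows; each row is the pose to reach, as a shift and turn from the pose commanded when the call began, along the tool's axes at that moment; what a row does not reach only later rows make up. A row lasts 1/10 s, in which the tool goes at most 50 mm and 8.59 degrees, less where a joint would pass 70% of its speed; a pose out of reach is approached as far as the arm can. A call with a number of a shift or a turn outside -1 to 1 is refused whole. A call with a gripper value outside its range is refused whole. OPENING is the closure, from 0 (fully open) to 1 (shut), set as the call begins (- or left out, the last holds). The fingers move at their own pace and stop on an object; the grip force is fixed at half the most. Time passes only in rows, so rows that repeat a pose let the fingers close. It gives the time, the measured TCP pose, the force, the opening and the grip force at its end, in the units of the state.
- sense(): the state, without advancing time (a new reading comes with each control period).
- optics.capture(name): name is "scene" or "top" or "wrist"; returns the picture (384x512x3 uint8, red, green, blue); there is no depth.
- optics.get_calibration(name): a dict with "camera_matrix" (3x3 intrinsics, pixels), "camera_from_world" (4x4, takes a point from world to camera coordinates). Camera axes: x right, y down, z forward; pixel columns grow to the right and rows downward; lengths in m; the calibration is good to about 2 mm. A picture is of the moment at which its call begins: read the wrist's pose just before it. get_calibration takes no time and is no camera call; for the wrist camera it gives the pose at the moment of the call.
- r.finish_job(): hands the job in; it is judged then, once.
The state is a dict: "time_s": time; "joints": joint angles; "joint_velocities": joint speeds; "effort": joint torques, N m; "tcp_pos": TCP position; "ee_rot": TCP orientation; "wrist_force": force on the tool from outside, world axes, zero at the start; "moment": the same for the moment, N m; "gripper_width": opening from 0.0 (shut) to 1.0 (fully open); "gripper_force": force on a finger pad.
Only numpy, scipy, OpenCV 4.12 (cv2) and the standard library are available. Lean on these libraries where they do the work, as an engineer would, in place of code of your own. Each camera call takes 0.05 s, during which the arm holds its last target. There are 200 camera calls.

## Working session

There is one attempt and no reset: what is moved stays moved. The work goes in short steps, Python scripts to look and compute and a shell command to move; the robot and the scene stay as the last step left them, time stands still between calls to the robot, and variables do not carry over. Pictures are saved under pics/ and viewed, at most 10 in all, crops included, and the job is handed in when it is done.

```bash
mkdir -p pics; python3 - <<'E'
from station import sense, optics, r
import cv2,numpy as np
s=sense(); print(s['time_s'],s['tcp_pos'],np.round(s['ee_rot'],3).tolist(),s['gripper_width'])
for n in ['scene','top']:
    im=optics.capture(n); cv2.imwrite(f'pics/{n}0.png',im[:,:,::-1]); np.save(f'pics/{n}0.npy',im)
    c=optics.get_calibration(n); print(n,np.round(c['camera_matrix'],1).tolist(),np.round(c['camera_from_world'],3).tolist())
a=[cv2.imread(f'pics/{n}0.png') for n in ['scene','top']]
cv2.imwrite('pics/top0b.png',cv2.resize(a[1],(800,600),interpolation=cv2.INTER_CUBIC))
cv2.imwrite('pics/scene0b.png',cv2.resize(a[0],(800,600),interpolation=cv2.INTER_CUBIC))
E
```

```text
0.0 [ 0.2372703  -0.57755249  0.22147241] [[-0.925, -0.38, -0.001], [-0.38, 0.925, 0.002], [0.0, 0.002, -1.0]] 0.995773449981684
scene [[420.6, 0.0, 248.6], [0.0, 420.6, 198.5], [0.0, 0.0, 1.0]] [[-0.792, -0.61, 0.017, 0.353], [-0.301, 0.367, -0.88, 0.239], [0.53, -0.702, -0.475, 0.689], [0.0, 0.0, 0.0, 1.0]]
top [[486.7, 0.0, 264.9], [0.0, 486.7, 192.6], [0.0, 0.0, 1.0]] [[0.011, -1.0, 0.019, -0.083], [-0.983, -0.014, -0.182, 0.504], [0.182, -0.016, -0.983, 0.865], [0.0, 0.0, 0.0, 1.0]]
```

View pics/top0b.png

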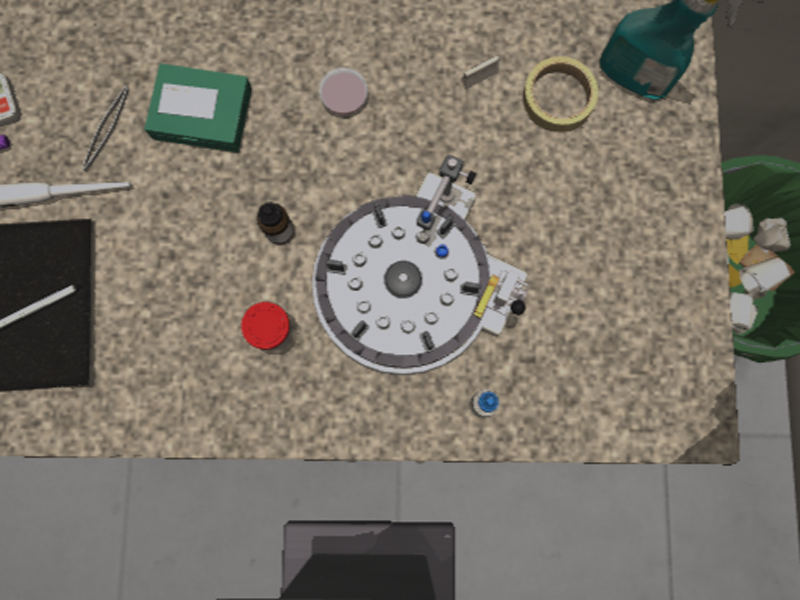

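View pics/scene0b.png

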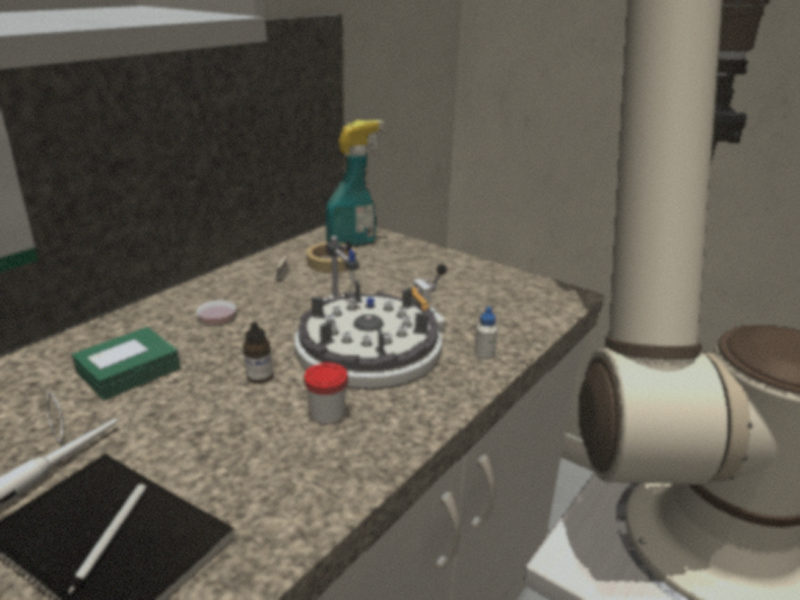

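The top view (in 800x600 pixels) shows the hub at (403,279), post (452,165), lever ball (517,307), blue tube (442,252), spout (426,216) and the robot-side vanes at (428,340) and (360,330). Next I turn these into positions.

```bash
cat > h.py <<'E'
import numpy as np, cv2
from station import sense, optics, r
def ray(n,uv,z,c=None):
    c=c or optics.get_calibration(n); T=np.array(c['camera_from_world']); K=np.array(c['camera_matrix'])
    R=T[:3,:3]; o=-R.T@T[:3,3]; d=R.T@np.linalg.solve(K,[uv[0],uv[1],1]); return o+d*(z-o[2])/d[2]
def blobs(m,amin=4):
    n,_,st,ce=cv2.connectedComponentsWithStats(m.astype(np.uint8)); return [(ce[i],st[i,4]) for i in range(1,n) if st[i,4]>=amin]
E
cat > m.py <<'E'
from h import *
im=np.load('pics/top0.npy'); f=.64
def P(u,v,z): return ray('top',(u*f,v*f),z)
# rim ellipse: wheel+foot vs. background -> smooth grey deck
hsv=cv2.cvtColor(im,cv2.COLOR_RGB2HSV); g=im.max(2)
for nm,(u,v),z in [('ball',(517,307),.1),('hub',(403,279),.05)]:
    m=(g<50 if nm=='ball' else g<110); 
    for c,a in blobs(m):
        if np.hypot(*(c-np.array([u,v])*f))<9: print(nm,c/f,a,ray('top',c,z))
for c,a in blobs(g<75,6):
    if np.hypot(*(c-np.array([403,279])*f))<60: p=ray('top',c,.07); print('dark',c/f,a,p.round(4))
for c,a in blobs((hsv[...,1]>140)&(abs(hsv[...,0].astype(int)-115)<15),4): print('blue',c/f,a,ray('top',c,.055).round(4),ray('top',c,.08).round(4))
# foot: bright low-sat disc
b=((hsv[...,1]<28)&(g>120)).astype(np.uint8)
b=cv2.morphologyEx(b,cv2.MORPH_OPEN,np.ones((3,3)))
for z in []: pass
print('post',P(452,161,.138),'jar',P(265,324,.062),'buf',P(487,401,.08),'stain',P(271,215,.09))
# rim circle via clicks of the outer foot edge left/right/bottom
cv2.imwrite('pics/crop1.png',cv2.resize(im[110:250,190:350,::-1],(800,700),interpolation=cv2.INTER_CUBIC)[:600])
E
python3 m.py
```

```text
ball [517.43164062 306.68945312] 64 [ 0.4903595  -0.19220501  0.1       ]
hub [399.97261974 280.91170171] 2568 [ 0.52873506 -0.05900439  0.05      ]
hub [402.64911168 278.56123096] 394 [ 0.53166871 -0.06217748  0.05      ]
dark [378.74177632 216.15953947] 38 [ 0.603  -0.0326  0.07  ]
dark [386.38392857 204.91071429] 7 [ 0.6171 -0.0415  0.07  ]
dark [441.125 209.75 ] 25 [ 0.6122 -0.107   0.07  ]
dark [426.09797297 222.88851351] 37 [ 0.5956 -0.0892  0.07  ]
dark [446.40625 226.25   ] 40 [ 0.5918 -0.1134  0.07  ]
dark [422.5    240.9375] 10 [ 0.5733 -0.0851  0.07  ]
dark [475.78125 238.28125] 6 [ 0.5776 -0.1484  0.07  ]
dark [326.953125  255.6640625] 8 [0.5536 0.0274 0.07  ]
dark [334.55668605 266.67877907] 43 [0.5404 0.0181 0.07  ]
dark [403.85918675 283.86671687] 83 [ 0.521  -0.0637  0.07  ]
dark [318.75       278.38541667] 12 [0.5261 0.0362 0.07  ]
dark [470.17361111 288.92361111] 45 [ 0.5161 -0.1415  0.07  ]
dark [324.609375 295.3125  ] 8 [0.506  0.0287 0.07  ]
dark [329.21875 319.6875 ] 10 [0.4773 0.0224 0.07  ]
dark [359.42234848 330.06628788] 33 [ 0.4656 -0.0129  0.07  ]
dark [342.578125 331.640625] 8 [0.4635 0.0065 0.07  ]
dark [426.796875 342.34375 ] 20 [ 0.4523 -0.0911  0.07  ]
dark [358.72395833 350.91145833] 12 [ 0.4413 -0.0127  0.07  ]
dark [377.60416667 354.16666667] 6 [ 0.4378 -0.0345  0.07  ]
dark [392.96875 365.625  ] 6 [ 0.4248 -0.0524  0.07  ]
blue [425.11160714 216.07142857] 28 [ 0.6086 -0.0884  0.055 ] [ 0.601  -0.0876  0.08  ]
blue [441.63851351 250.29560811] 37 [ 0.5661 -0.1086  0.055 ] [ 0.5597 -0.1073  0.08  ]
blue [487.64467593 401.28761574] 108 [ 0.3862 -0.1629  0.055 ] [ 0.3849 -0.1601  0.08  ]
post [ 0.64773669 -0.11532525  0.138     ] jar [0.47238806 0.09786109 0.062     ] buf [ 0.38522685 -0.15935311  0.08      ] stain [0.59624468 0.09182103 0.09      ]
```

View pics/crop1.png

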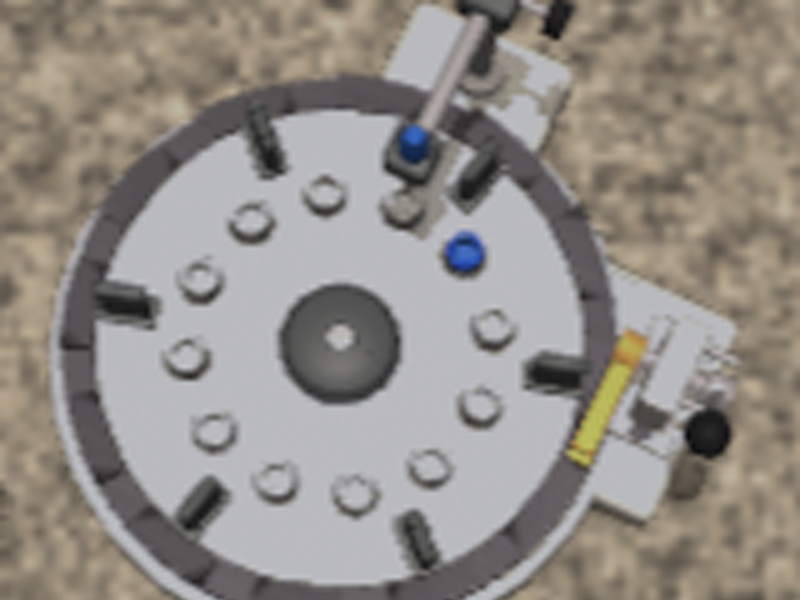

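The crop shows twelve tube mouths on a ring (blue at (465,250)), robot-side vane tops near (417,540) and (203,503), the ball at (708,433), and the post at (487,5).

```bash
python3 - <<'E'
from h import *
cr=lambda u,v,z: ray('top',(190+u/5,110+v/5),z)[:2]
t=np.array([cr(*p,.055) for p in [(325,193),(251,221),(200,281),(187,357),(213,431),(277,482),(355,494),(430,466),(480,406),(492,328),(465,250),(403,207)]])
O=t.mean(0); print('O',O,np.hypot(*(t-O).T).round(4)); 
b=np.array([.4904,-.1922]); p=cr(487,5,.138)
from math import *
db=b-O; print('r ball',np.hypot(*db),'yaw ball',degrees(atan2(db[1],db[0])-atan2(-136,16)))
dp=p-O; print('r post',np.hypot(*dp),'yaw post',degrees(atan2(dp[1],dp[0])))
bl=cr(465,250,.055)-O; print('blue ang',degrees(atan2(bl[1],bl[0])))
va=[cr(*q,.0755)-O for q in [(262,120),(125,292),(203,495),(417,530),(550,365),(485,165)]]
print('vanes',[(round(np.hypot(*d),4),round(degrees(atan2(d[1],d[0])),1)) for d in va])
# scene check of O via ball triangulation
im=optics.capture('scene'); c=np.array([441,269])*.64
for q,a in blobs(im.max(2)<70): 
    if np.hypot(*(q-c))<10: print('scene ball',q,a,ray('scene',q,.1))
s=sense();print(s['time_s'])
E
```

```text
O [ 0.53032182 -0.06271805] [0.0578 0.0574 0.0574 0.0572 0.0579 0.0577 0.0576 0.0575 0.0574 0.0572
 0.059  0.0573]
r ball 0.13549659146773044 yaw ball -23.84539263470866
r post 0.11402023309867934 yaw post -25.65360000070835
blue ang -52.18057541903299
vanes [(np.float64(0.0849), 20.8), (np.float64(0.0799), 80.5), (np.float64(0.0783), 141.7), (np.float64(0.0785), -158.6), (np.float64(0.0776), -98.7), (np.float64(0.0825), -39.7)]
scene ball [282.04166667 172.33333333] 24 [ 0.48750047 -0.18542606  0.1       ]
0.15
```

```bash
cat >> h.py <<'E'
O=np.array([.5303,-.0627]); Y=np.radians(-24); ex=np.array([np.cos(Y),np.sin(Y)]); ey=np.array([-ex[1],ex[0]])
def go(x=None,y=0,z=0):
    s=sense(); p=np.array(s['tcp_pos']); R=np.array(s['ee_rot']); d=p[:2]-O
    print('t',s['time_s'],'C mm',(1e3*np.r_[d@ex,d@ey,p[2]]).round(1),'F',np.round(s['wrist_force'],2),'yaw err deg',round(np.degrees(np.arctan2(-R[:2,0]@ey,-R[:2,0]@ex)),2))
    if x is not None: print('rows to go',(R.T@(np.r_[O+(x*ex+y*ey)/1e3,z/1e3]-p)*10).round(3))
E
python3 -m pendant '[[[-0.3,0.25,0,0.07],[-0.6,0.5,0,0.14],[-0.9,0.75,0,0.21],[-1,0.85,0,0.28],[-1,0.85,0,0.35],[-1,0.85,0,0.404],[-1,0.85,0,0.404],[-1,0.85,0,0.404]]]' 1
python3 -c "from h import *; go(-25,-140,180)"
```

```text
time_s: 0.95
tcp_pos: [0.2976, -0.4614, 0.2224]
ee_rot: [[-0.915, 0.404, -0.0], [0.404, 0.915, 0.0], [0.0, 0.0, -1.0]]
wrist_force: [0.6, -0.0, 0.6]
gripper_width: 0.355
gripper_force: 0.0
t 0.95 C mm [ -50.4 -458.9  222.4] F [ 0.64 -0.04  0.6 ] yaw err deg 0.17
rows to go [-0.263  3.188  0.424]
```

```bash
python3 -m pendant '[[[-0.05,0.4,0,0],[-0.1,0.8,0,0],[-0.1,1,0,0],[-0.1,1,0,0]]]' >/dev/null
python3 -m pendant '[[[-0.05,0.4,0,0],[-0.1,0.8,0.1,0],[-0.1,1,0.2,0],[-0.1,1,0.2,0]]]'  >/dev/null
python3 -m pendant '[[[-0.03,0.4,0,0],[-0.06,0.8,0.1,0],[-0.06,1,0.2,0],[-0.06,1,0.2,0]]]' |grep width
python3 -c "from h import *; go(-25,-140,88)"
```

```text
gripper_width: 0.001
t 2.15 C mm [ -24.6 -158.4  181.6] F [-0.43 -0.17  0.42] yaw err deg 0.18
rows to go [0.001 0.185 0.936]
```

```bash
python3 -m pendant '[[[0,0.18,0.2,0],[0,0.185,0.5,0],[0,0.185,0.8,0],[0,0.185,0.936,0],[0,0.185,0.936,0],[0,0.185,0.936,0]]]' |grep force
python3 - <<'E'
from h import *
go(42,-140,88)
a=optics.capture('wrist');b=optics.capture('top')[130:270,230:370]
o=np.hstack([cv2.resize(a,(512,384)),cv2.resize(b,(288,384))])
cv2.imwrite('pics/p1.png',o[:,:,::-1])
E
```

```text
wrist_force: [-0.2, 0.7, 0.3]
gripper_force: 0.0
t 2.75 C mm [ -23.6 -141.4   89.6] F [-0.18  0.72  0.32] yaw err deg -0.0
rows to go [-0.656  0.014  0.017]
```

View pics/p1.png

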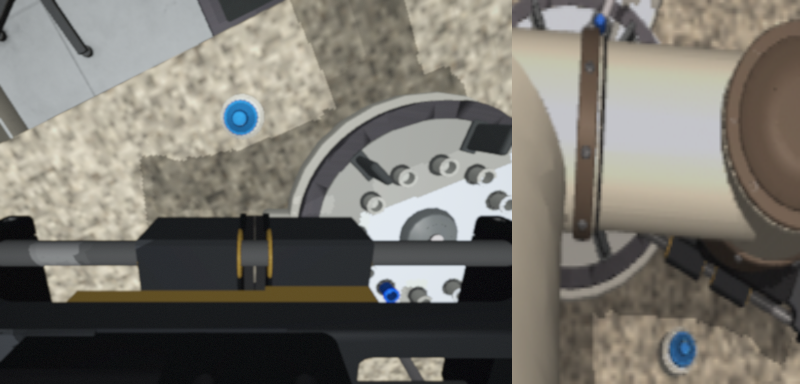

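The arm hides the lever, but the path is clear. I push +x gently.

```bash
python3 -m pendant '[[[-0.05,0,0,0],[-0.1,0,0,0],[-0.15,0,0,0],[-0.2,0,0,0],[-0.24,0,0,0],[-0.28,0,0,0],[-0.32,0,0,0],[-0.36,0,0,0]]]' |grep force
python3 -m pendant '[[[-0.04,0,0,0],[-0.08,0,0,0],[-0.12,0,0,0],[-0.16,0,0,0],[-0.2,0,0,0],[-0.24,0,0,0],[-0.28,0,0,0],[-0.3,0,0,0]]]' |grep force
python3 - <<'E'
from h import *
go(-15,-140,180)
a=optics.capture('scene')[110:250,170:320]; b=optics.capture('wrist')
cv2.imwrite('pics/p2.png',np.hstack([cv2.resize(a,(410,384)),cv2.resize(b,(390,384))])[:,:,::-1])
E
```

```text
wrist_force: [-0.5, 0.2, -1.3]
gripper_force: 0.1
wrist_force: [-0.4, -0.1, -0.1]
gripper_force: 0.0
t 4.45 C mm [  42.  -140.3   88.9] F [-0.36 -0.14 -0.06] yaw err deg 0.04
rows to go [ 0.57   0.003 -0.911]
```

View pics/p2.png

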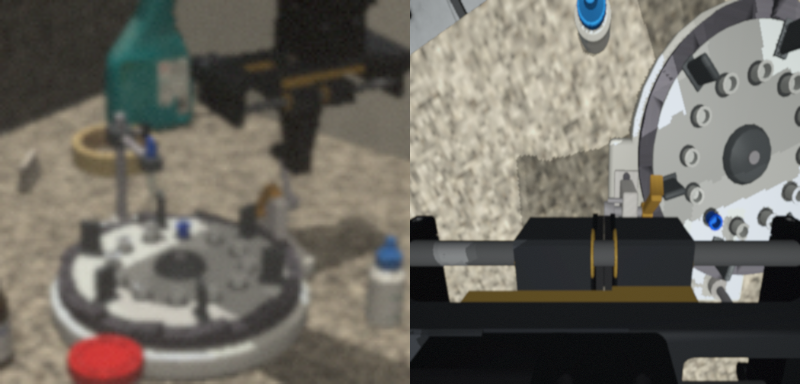

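The pawl stands up: the orange nose arm is raised at (268,195) left and (655,185) right. I back off, rise, and cross to the +y side of the robot-side vane.

```bash
python3 -m pendant '[[[0.1,0,0,0],[0.2,0,0,0],[0.25,0,-0.3,0],[0.25,0,-0.6,0],[0.25,0,-0.75,0],[0.25,0,-0.75,0]]]' >/dev/null
python3 -m pendant '[[[0.3,0.3,0,0],[0.6,0.6,0,0],[0.9,1,0,0],[0.96,1,0,0]]]' >/dev/null
python3 -m pendant '[[[0,0.4,0,0],[0,0.8,0,0],[0,1,0,0],[0,1,0,0]]]' >/dev/null
python3 - <<'E'
from h import *
go(-79,58,61)
E
```

```text
t 5.95 C mm [-80.2  61.  162.9] F [0.1  0.69 0.34] yaw err deg 0.19
rows to go [-0.013 -0.029  1.019]
```

```bash
python3 -m pendant '[[[-0.01,-0.01,0.3,0],[-0.01,-0.02,0.6,0],[-0.01,-0.03,0.8,0],[-0.01,-0.03,0.95,0],[-0.01,-0.03,1,0],[-0.01,-0.03,1,0]]]' |grep wrist
python3 - <<'E'
from h import *
go(-79,5,61)
b=optics.capture('wrist'); cv2.imwrite('pics/p3.png',b[:,:,::-1])
E
```

```text
wrist_force: [-0.4, 0.3, 0.5]
t 6.55 C mm [-79.3  55.2  63.1] F [-0.37  0.32  0.5 ] yaw err deg -0.02
rows to go [-0.003 -0.502  0.022]
```

View pics/p3.png

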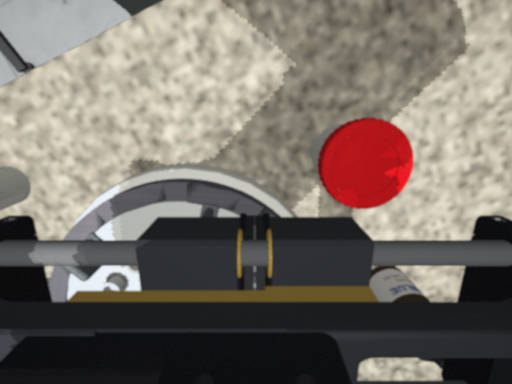

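The vane is at (208,212), just to the -y side of the fingers, and the jar is well clear. I push -y slowly.

```bash
python3 -m pendant '[[[0,-0.04,0,0],[0,-0.08,0,0],[0,-0.12,0,0],[0,-0.16,0,0],[0,-0.2,0,0],[0,-0.23,0,0],[0,-0.26,0,0],[0,-0.29,0,0]]]' |grep wrist
python3 -m pendant '[[[0,-0.03,0,0],[0,-0.06,0,0],[0,-0.09,0,0],[0,-0.12,0,0],[0,-0.15,0,0],[0,-0.17,0,0],[0,-0.17,0,0]]]' |grep wrist
python3 - <<'E'
from h import *
go(-79,0,61)
b=optics.capture('wrist'); cv2.imwrite('pics/p4.png',b[:,:,::-1])
b=optics.capture('top'); cv2.imwrite('pics/p5.png',b[:,:,::-1])
E
```

```text
wrist_force: [-0.4, 1.6, 0.4]
wrist_force: [0.4, -0.8, 0.6]
t 8.1 C mm [-78.6  10.2  63.9] F [ 0.36 -0.8   0.59] yaw err deg 0.03
rows to go [ 0.004 -0.102  0.029]
```

View pics/p5.png

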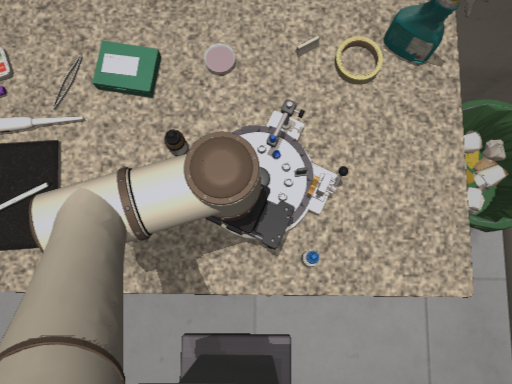

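The top view shows the blue tube at (277,154), turned toward the spout, and the lever ball over at +x (343,171), with neither hidden by the arm. I measure the wheel angle from them.

```bash
cat > w.py <<'E'
from h import *
def ang(im):
    hsv=cv2.cvtColor(im,cv2.COLOR_RGB2HSV); m=(hsv[...,1]>110)&(abs(hsv[...,0].astype(int)-115)<15); out=[]
    for c,a in blobs(m,4):
        d=ray('top',c,.055)[:2]-O
        if np.hypot(*d)<.068: out.append((a,c.round(1).tolist(),np.hypot(*d).round(4),(np.degrees(np.arctan2(d@ey,d@ex))).round(1)))
    # vane tops: dark blobs
    for c,a in blobs(im.max(2)<75,15):
        d=ray('top',c,.068)[:2]-O
        if .07<np.hypot(*d)<.095: out.append(('vane',int(a),np.hypot(*d).round(4),(np.degrees(np.arctan2(d@ey,d@ex))).round(1)))
    return out
E
python3 - <<'E'
from w import *
for im in [np.load('pics/top0.npy'),optics.capture('top')]: print(*ang(im),sep='\n'); print()
E
```

```text
(np.int32(43), [282.4, 160.0], np.float64(0.0581), np.float64(-27.6))
('vane', 38, np.float64(0.0792), np.float64(46.4))
('vane', 25, np.float64(0.0937), np.float64(-4.3))
('vane', 37, np.float64(0.071), np.float64(2.1))
('vane', 40, np.float64(0.0803), np.float64(-15.3))
('vane', 43, np.float64(0.0817), np.float64(106.5))
('vane', 45, np.float64(0.0802), np.float64(-75.9))
('vane', 33, np.float64(0.0815), np.float64(166.2))
('vane', 20, np.float64(0.0828), np.float64(-135.9))

(np.int32(43), [276.2, 153.7], np.float64(0.0588), np.float64(-10.9))
('vane', 24, np.float64(0.0922), np.float64(-4.5))
('vane', 38, np.float64(0.0798), np.float64(-58.3))
('vane', 1296, np.float64(0.0711), np.float64(-170.7))
('vane', 83, np.float64(0.0914), np.float64(-116.8))
```

```bash
python3 -m pendant '[[[0,-0.03,0,0],[0,-0.06,0,0],[0,-0.09,0,0],[0,-0.12,0,0],[0,-0.14,0,0],[0,-0.16,0,0],[0,-0.16,0,0]]]' |grep wrist
python3 - <<'E'
from w import *
go(); print(*ang(optics.capture('top')),sep='\n')
E
```

```text
wrist_force: [0.4, 0.7, 0.9]
t 8.95 C mm [-78.7  -5.8  64. ] F [0.45 0.73 0.92] yaw err deg 0.02
(np.int32(38), [270.2, 150.6], np.float64(0.0586), np.float64(1.6))
('vane', 48, np.float64(0.071), np.float64(10.2))
('vane', 18, np.float64(0.0936), np.float64(-4.7))
('vane', 38, np.float64(0.0798), np.float64(-45.6))
('vane', 1143, np.float64(0.0807), np.float64(-156.5))
```

The wheel has turned about 29–30°, one notch. I retreat and go round to the +x side of the lever.

```bash
python3 -m pendant '[[[0,0.06,0,0],[0,0.12,0,0],[0,0.12,-0.3,0],[0,0.12,-0.6,0],[0,0.12,-0.9,0],[0,0.12,-1,0],[0,0.12,-1,0]]]' >/dev/null
python3 -m pendant '[[[0,-0.4,0,0],[0,-0.8,0,0],[0,-1,0,0],[0,-1,0,0]]]' >/dev/null
python3 -m pendant '[[[-0.3,-0.3,0,0],[-0.6,-0.46,0,0],[-0.9,-0.46,0,0],[-1,-0.46,0,0],[-1,-0.46,0,0]]]' >/dev/null
python3 -m pendant '[[[-0.3,0,0,0],[-0.6,0,0,0],[-0.88,0,0,0],[-0.88,0,0,0]]]' |grep wrist
python3 - <<'E'
from w import *
go(108,-140,88); im=optics.capture('top'); print(*ang(im),sep='\n'); cv2.imwrite('pics/p6.png',cv2.resize(im[60:260,130:400,::-1],(800,593)))
E
```

```text
wrist_force: [-1.2, 0.1, 0.0]
t 11.0 C mm [ 110.7 -138.3  162.7] F [-1.16  0.07  0.03] yaw err deg 0.07
rows to go [ 0.026 -0.016  0.747]
```

View pics/p6.png

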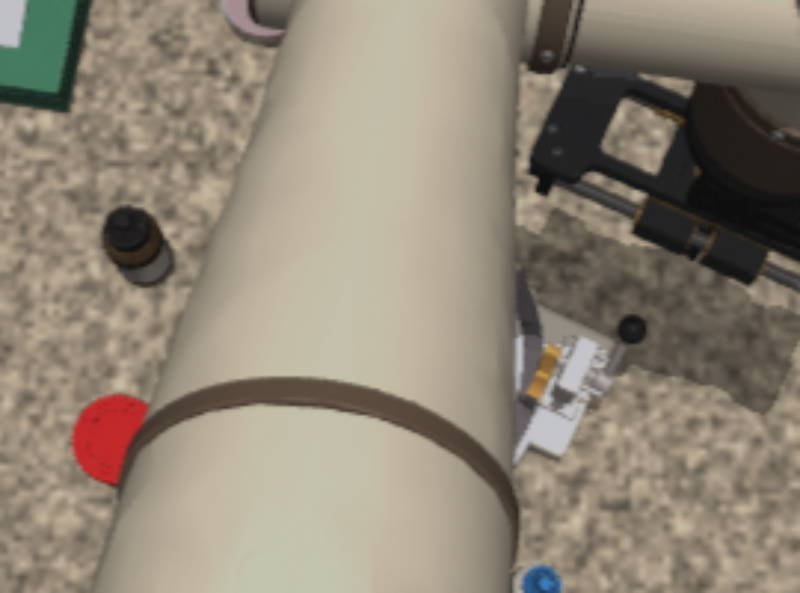

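The pawl is still up, with the ball at (632,329) on the +x side and the fingers beyond it. I descend and push back.

```bash
python3 -m pendant '[[[0.02,-0.016,0.3,0],[0.02,-0.016,0.6,0],[0.02,-0.016,0.74,0],[0.02,-0.016,0.74,0],[0.02,-0.016,0.74,0]]]' |grep wrist
python3 -m pendant '[[[0.05,0,0,0],[0.1,0,0,0],[0.15,0,0,0],[0.2,0,0,0],[0.24,0,0,0],[0.28,0,0,0],[0.32,0,0,0],[0.36,0,0,0]]]' |grep wrist
python3 -m pendant '[[[0.04,0,0,0],[0.08,0,0,0],[0.12,0,0,0],[0.16,0,0,0],[0.2,0,0,0],[0.24,0,0,0],[0.26,0,0,0]]]' |grep wrist
python3 -c "from h import *; go(60,-140,88)"
python3 -m pendant '[[[-0.1,0,0,0],[-0.2,0,0,0],[-0.25,0,-0.3,0],[-0.25,0,-0.6,0],[-0.25,0,-0.8,0],[-0.25,0,-0.8,0]]]' |grep wrist
python3 -m pendant '[[[-0.2,-0.4,0,0],[-0.4,-0.8,0,0],[-0.4,-1,0,0],[-0.4,-1,0,0]]]' >/dev/null
python3 -m pendant '[[[0,-0.4,0,0],[0,-0.8,0,0],[0,-1,0,0],[0,-1,0,0]]]' >/dev/null
python3 - <<'E'
from w import *
go(); im=optics.capture('top'); print(*ang(im),sep='\n'); cv2.imwrite('pics/p7.png',cv2.resize(im[90:250,180:380,::-1],(750,600)))
E
```

```text
wrist_force: [-0.1, -0.1, 0.9]
wrist_force: [0.6, 0.9, 0.7]
wrist_force: [-0.2, 0.5, 0.5]
t 13.05 C mm [  45.  -140.9   90. ] F [-0.19  0.53  0.5 ] yaw err deg 0.04
rows to go [-0.15   0.009  0.02 ]
wrist_force: [1.0, 0.0, -0.0]
t 14.45 C mm [ 110.4 -342.8  168.7] F [0.05 0.54 0.35] yaw err deg -0.13
(np.int32(39), [270.1, 150.5], np.float64(0.0586), np.float64(1.7))
('vane', 69, np.float64(0.0721), np.float64(7.8))
('vane', 22, np.float64(0.0938), np.float64(-4.5))
('vane', 39, np.float64(0.0808), np.float64(76.5))
('vane', 42, np.float64(0.0798), np.float64(-45.6))
('vane', 48, np.float64(0.0814), np.float64(136.6))
('vane', 34, np.float64(0.0816), np.float64(-106.1))
('vane', 21, np.float64(0.0832), np.float64(-163.7))
```

View pics/p7.png

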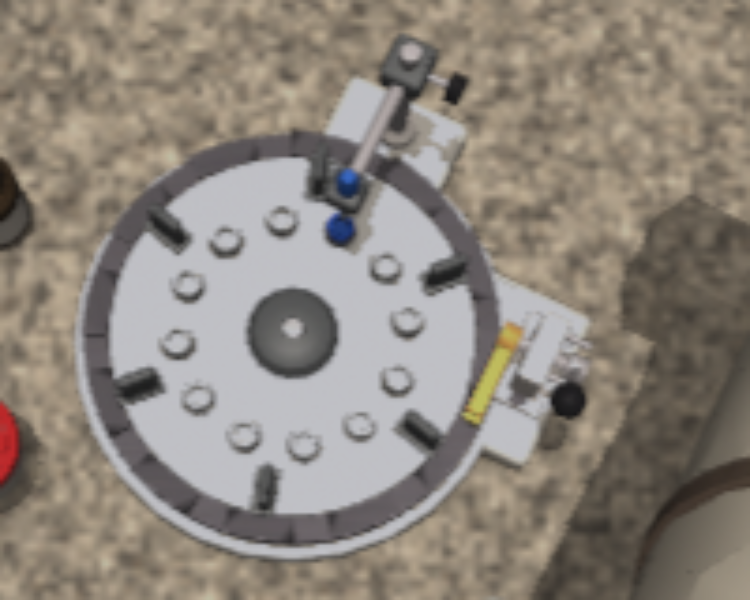

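All five vanes agree on a 30.1° turn, and the ball is back at (568,400) on the -x side. I compare the ball and nose with the start picture to check that the pawl is fully seated.

```bash
python3 - <<'E'
from w import *
a=np.load('pics/top0.npy').astype(float); b=optics.capture('top')
for im in [a.astype(np.uint8),b]:
    w=im[175:215,310:350]; m=(w.max(2)<60).astype(float); M=cv2.moments(m); 
    h=cv2.cvtColor(im,cv2.COLOR_RGB2HSV); y=(h[...,1]>140)&(h[...,0]>12)&(h[...,0]<35); y[:,:295]=0;y[:,330:]=0;y[:160]=0;y[220:]=0
    print('ball',M['m10']/M['m00']+310,M['m01']/M['m00']+175,'pawl',np.argwhere(y).mean(0),y.sum())
h0,h1=[cv2.cvtColor(i,cv2.COLOR_RGB2HSV) for i in (a.astype(np.uint8),b)]
for h in (h0,h1): print([(c.round(1).tolist(),int(n)) for c,n in blobs((h[...,1]>150)&((h[...,0]<6)|(h[...,0]>174)|(abs(h[...,0].astype(int)-105)<8)),60)])
E
```

```text
ball 331.1212121212121 196.4090909090909 pawl [181.45833333 314.58333333] 24
ball 331.1212121212121 196.4090909090909 pawl [181.625 314.625] 24
[([169.4, 208.0], 724), ([312.0, 256.9], 100)]
[([169.4, 208.0], 723), ([312.3, 257.1], 103)]
```

```bash
python3 -c "
from station import r; print(r.finish_job())"
```

```text
the job is handed in; nothing more can be done
None
```

The job is done and handed in at about 14.5 s: the wheel is back one notch (30.1° measured), the blue tube is under the spout, the pawl is seated as at the start, and the jar and bottles were left where they stood.

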